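# Prop the tilting ware-board frame on its kickstand and hold it up

## Task

Get the tilting board frame standing: first press the popped-up foot tile down behind its catch so that it sits level in its pocket, then swing the kickstand out and down over centre to its stop. Finally push the frame upright until the kickstand's foot stands on the tile, and finish while still holding it there with the fingers, lightly pressed onto its kickstand, because it tips back if let go; leave the bowl, cup and jar alone.

Things in the scene. Friction and masses are not known exactly. Their poses are not given: they have to be found in the camera images.
- stand: Grey steel base plate fixed to the bench, 230 x 260 x 12 mm. Origin on the bench surface right under the frame's hinge axis, at mid-width of the frame. x points from the frame's board side to its kickstand side (roughly away from the robot), y along the hinge axis, z up; the plate spans x -95 to 135, y -110 to 150 mm. All x, y directions in these texts are the stand's.
- pocket (a point): Centre of the floor of the tile's pocket, at x 80, y 0, z 4 mm of the stand; the pocket is 73 (x) by 102 (y) mm, 8 mm deep.
- catch_nose (a point): Middle of the sprung catch, a level round steel bar (16 mm thick, 44 mm long in x) that overhangs the pocket's +y end. Its nose reaches 45 mm to +y of the pocket's centre, its top is 28 mm above the bench. It slides to +y when pushed, and springs back. Its housing block behind, from 64 to 84 mm, is 32 mm high.
- tile_mid (a point): Centre of the top face of the loose terracotta foot tile, 70 (x) by 100 (y) by 8 mm, 140 g. At the start its -y end is down in the pocket, its +y end perched 23 mm up on the catch (slope 0.23 rad). Pressed with 5 to 15 N some 25 mm to +y of its centre (clear of the bar), it pushes the bar aside, drops level, top flush with the plate (12 mm above the bench), and the bar returns over its edge.
- frame (a joint): Lean of the frame, rad: 0 upright, positive towards -x (the robot's side), up to a stop at 0.44 where it rests at the start; it can go to -0.35. Hinge axis along y, 30 mm above the bench. Spring and weight tip it to the 0.44 stop when let go; 3 to 6 N towards +x near the top raise it. With the kickstand down on the level tile it stops within 0.02 of upright, and can then be pressed with 5 to 10 N.
- rail_mid (a point): Middle of the frame's top rail, a 12 x 12 mm steel bar 160 mm long, 191 mm from the hinge axis (221 mm above the bench when upright). The frame, 0.65 kg, has two 12 mm posts, this rail and on its -x face a wooden board 152 mm wide, from 32 mm above the hinge axis up to the rail's top, its plain front face 18 mm from the frame's mid-plane, with a small ledge at its foot.
- leg (a joint): Kickstand angle, rad: 0 stowed (rod along +y), 1.83 fully down at its stop. A toggle spring pushes it back to 0 when below about 0.96 and on to its stop when beyond; 2 to 3 N near its tip swings it.
- leg_pivot (a point): Kickstand's pivot on the back (+x) of the frame: with the frame upright 22 mm to +x, 30 mm to +y of the frame's middle, 90 mm above the hinge axis. The rod starts along +y and turns towards the direction that, in the upright frame, points down and 30 degrees out to +x (reached at 1.57). With the frame leaning 0.44 that direction is out to +x and 35 degrees below level.
- leg_tip (a point): Centre of the kickstand's rubber ball foot (18 mm ball), 118 mm from the pivot, at the end of a 12 mm round steel rod. Stowed, it sticks out 68 mm past the frame's +y post.
- bowl: White pottery bowl, 120 mm across, 70 mm high; a bystander. Origin at the centre of its foot.
- cup: Terracotta-coloured cup, 76 mm across, 80 mm high; a bystander. Origin at the centre of its foot.
- jar: Amber closed jar, 68 mm across, 90 mm high; a bystander. Origin at the centre of its foot.
There are look-alikes about, which are no part of the job. Of the things that look like the part that bears tile_mid, the smallest one is meant.

How it is judged:
By the outcome, as a careful person would: the job done as asked, in the order asked, and still so for the second after the job is handed in, while the arm keeps its last pose, push and grip.
It also fails if it takes over 59 s, if anything falls off the work surface, if the arm or the gripper's body presses on something with over 40 N, if the wrist force passes 120 N, or if a joint passes its speed limit or range.

## Robot

A 6-joint arm with a two-finger parallel gripper is mounted at the origin on the work surface. World frame = base frame: x ahead of the robot, y to its left, z up, the work surface at z = 0. Lengths are in mm, angles in rad, forces in N, time in s.
With the tool pointing down it reaches from about 300 to 850 mm from the base axis. Payload 5.4 kg.
Tool frame: the origin (TCP) lies midway between the tips of the shut fingers; the grasp point (between the pads) lies 19 mm behind it; z points along the fingers, y is the direction in which the jaws open and shut (so a half turn about z gives the same grasp; the last joint's range is limited). The gripper opens to 85 mm and grips with 20 to 120 N. Pads are 22 mm wide; open, the fingers measure 114 mm over their backs; the gripper's body (76 mm by 85 mm) begins 54 mm behind the grasp point. The pads swing forward as they close: fully open they stand 13 mm farther back than shut.
Start: joints at [-1.535, 0.158, 1.597, -0, 1.386, -0.21], TCP at [139.893, -557.706, 231.299] pointing down, gripper open.
Joint ranges: [-2.91, 2.91], [-0.94, 2.29], [0.18, 2.7], [-1.29, 4.43], [0.17, 2.64], [-3, 3]. Speed limits (rad/s): [2.57, 2.57, 3.14, 3.14, 3.14, 3.14].

## Interface

Orientations are given as a unit quaternion [w, x, y, z].
In Python, from bench import r gives the robot as it stands.
- The arm moves only by the tool step_arm, never from a script. Its arguments are lists of equal length, an entry for each row: "twist": the turn, a rotation vector about the tool's x, y, z normalised to -1 to 1, where 1 is 8 degrees, a list of three; "translation": the shift along the tool's x, y, z normalised to -1 to 1, where 1 is 40 mm, a list of three; "gripper": the opening, from -1 (shut) to 1 (fully open). In form: {"twist": [[ax, ay, az], ...], "translation": [[dx, dy, dz], ...], "gripper": [gripper, ...]}. A call has 1 to 10 rows; each row shifts and turns the commanded pose from where the row before left it, along the tool's axes as they then stand; what a row does not reach is not made up. A row lasts 1/10 s, in which the tool goes at most 50 mm and 8.59 degrees, less where a joint would pass 70% of its speed; a pose out of reach is approached as far as the arm can. A call with a number of a shift or a turn outside -1 to 1 is refused whole. A call with a gripper value outside its range is refused whole. The fingers move at their own pace and stop on an object; "grip_force" is the grip in N (left out, the last holds). Time passes only in rows, so rows that do not move let the fingers close. It gives the time, the measured TCP pose, the force and the opening at its end, in the units of the state.
- r.get_obs(): the state, without advancing time (a new reading comes with each control period).
- r.grab_frame(name): name is "scene" or "top" or "wrist"; returns a dict with "image" (480x640x3 uint8, blue, green, red), "camera_matrix" (3x3 intrinsics, pixels), "xyz" and "orientation" of the camera in the world. Camera axes: x right, y up, looking along -z (the intrinsics and any distortion apply to the point x, -y, -z); pixel columns grow to the right and rows downward; lengths in mm; the calibration is good to about 2 mm. The wrist camera is an equidistant fisheye: a pixel r from the principal point sees the ray r / f radians off the axis. A picture is of the moment at which its call begins. There is no depth.
- r.job_done(): hands the job in, once; it reports no verdict.
Trained networks look in the newest picture that a camera, given by its name, has taken for a name from the list of things; names that differ only in an ending like _2 or _b are one class to them, and where a whole thing is asked for, a point or a joint stands for the part that bears it (a point fixed in the world has none). Each returns a list of dicts, best first, with "score" (0 to 1); they miss things now and then, are a little off and sometimes report something else, mostly with a low value. They report only what shows in the picture. A call takes as long as a camera call. They do not tell look-alikes from the thing itself.
- r.boxes_of(query, camera): "centre" ([x, y, z] in mm, in world coordinates, good to about 4 mm: the middle of the surface that is visible of it).
- r.trace(query, camera): "region" (480x640 bool, what is visible of it).
The state is a dict: "clock": time; "q": joint angles; "dq": joint speeds; "tau": joint torques, N m; "eef_pos": TCP position; "tcp_rot": TCP orientation; "wrist_force": force on the tool from outside, world axes, zero at the start; "ft_torque": the same for the moment, N m; "opening": opening from 0.0 (shut) to 1.0 (fully open).
Only numpy, scipy, OpenCV 4.12 (cv2) and the standard library are available. Lean on these libraries where they do the work, as an engineer would, in place of code of your own. Each camera call takes 0.05 s, during which the arm holds its last target. There are 200 camera calls.

## Working session

There is one attempt and no reset: what is moved stays moved. The work goes in short steps, Python scripts to look and compute and a tool call to move; the robot and the scene stay as the last step left them, time stands still between calls to the robot, and variables do not carry over. Pictures are saved under pics/ and viewed, about 8 in all and at most 12, crops included, and the job is handed in when it is done.

Besides the shell and the picture viewer there is one more tool, called after "Emit:" by a JSON object that holds its "fn" and its "kwargs". step_arm: Moves the arm, as the interface text tells. Scaled input: -1 to 1 covers 40 mm each way for a shift and 8 degrees each way for a turn. Its arguments: {"type":"object","properties":{"twist":{"type":"array","items":{"type":"array","items":{"type":"number","minimum":-1,"maximum":1}}},"translation":{"type":"array","items":{"type":"array","items":{"type":"number","minimum":-1,"maximum":1}}},"gripper":{"type":"array","items":{"type":"number"}},"grip_force":{"type":"number"}},"required":["twist","translation","gripper"]}

```bash
mkdir -p pics
cat > h.py <<'E'
import numpy as np, cv2
from scipy.spatial.transform import Rotation as R
from bench import r
def rot(q): return R.from_quat(np.r_[q[1:],q[0]])
def proj(f,P):
    P=np.atleast_2d(P); c=rot(f["orientation"]).inv().apply(P-np.array(f["xyz"]))
    p=np.c_[c[:,0],-c[:,1],-c[:,2]]@np.array(f["camera_matrix"]).T
    return p[:,:2]/p[:,2:]
def onplane(f,uv,z):
    K=np.array(f["camera_matrix"]); d=np.linalg.inv(K)@np.r_[uv,1]
    d=rot(f["orientation"]).apply([d[0],-d[1],-d[2]]); o=np.array(f["xyz"])
    return o+d*(z-o[2])/d[2]
E
python3 - <<'E'
from h import *
o=r.get_obs(); print(o["clock"],o["eef_pos"],o["tcp_rot"],o["wrist_force"])
for c in("scene","top"):
    f=r.grab_frame(c); cv2.imwrite(f"pics/{c}0.png",f["image"]); print(c,np.round(f["xyz"]),f["camera_matrix"][0])
    for n in("stand","tile_mid","frame","rail_mid","leg","leg_tip","catch_nose","pocket","bowl","cup","jar","leg_pivot"):
        try: print(n,[(np.round(d["centre"]).tolist(),round(d["score"],2)) for d in r.boxes_of(n,c)])
        except Exception as e: print(n,e)
E
```

```text
0.0 [ 139.88511332 -557.1031828   230.31894545] [-9.48206075e-04  9.92456401e-01  1.22594383e-01  1.02150498e-04] [-0.3338916   0.4448637   0.29301838]
scene [1461.  131.  827.] [463.25117978   0.         320.27551458]
stand [([549.0, -52.0, 13.0], 0.65)]
tile_mid [([795.0, 184.0, 13.0], 0.97), ([343.0, -237.0, 13.0], 0.82), ([640.0, -103.0, 31.0], 0.79)]
frame [([512.0, -66.0, 131.0], 0.83)]
rail_mid []
leg [([573.0, 4.0, 128.0], 0.71)]
leg_tip [([568.0, 5.0, 125.0], 0.83)]
catch_nose []
pocket []
bowl [([477.0, 412.0, 47.0], 0.72), ([642.0, -101.0, 30.0], 0.55), ([425.0, -368.0, 62.0], 0.18)]
cup [([710.0, -365.0, 57.0], 0.57)]
jar [([426.0, -368.0, 62.0], 0.57)]
leg_pivot [([566.0, 9.0, 125.0], 0.74), ([710.0, -364.0, 56.0], 0.47)]
top [ 337.    9. 1413.] [533.48138118   0.         319.0265039 ]
stand [([568.0, -56.0, 12.0], 0.59)]
tile_mid [([325.0, -224.0, 12.0], 0.93), ([635.0, -106.0, 19.0], 0.84), ([783.0, 181.0, 14.0], 0.73)]
frame [([506.0, -55.0, 146.0], 0.88)]
rail_mid [([501.0, -57.0, 139.0], 0.79)]
leg [([564.0, 18.0, 129.0], 0.72)]
leg_tip [([568.0, 15.0, 129.0], 0.51)]
catch_nose [([569.0, 16.0, 127.0], 0.64)]
pocket [([569.0, -54.0, 14.0], 0.63)]
bowl [([508.0, 420.0, 29.0], 0.89)]
cup [([707.0, -374.0, 39.0], 0.76)]
jar [([399.0, -369.0, 89.0], 0.66), ([572.0, 17.0, 126.0], 0.35)]
leg_pivot [([572.0, 13.0, 126.0], 0.54), ([707.0, -372.0, 42.0], 0.38)]
```

View pics/scene0.png

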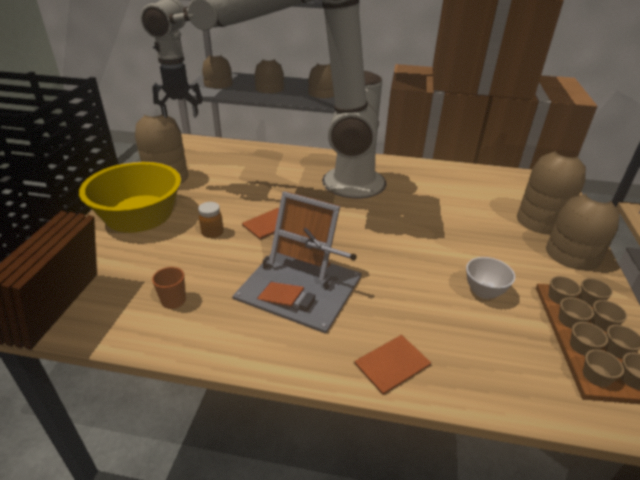

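View pics/top0.png

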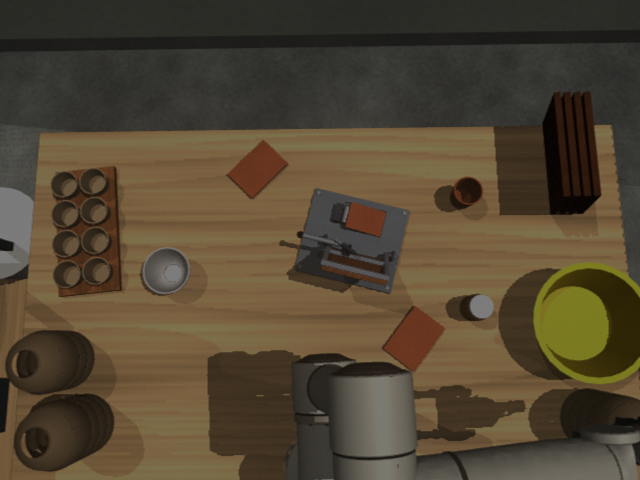

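The tilted plate spans corners at about (318,190), (408,212), (388,291) and (296,268) in the top view. The real tile is the small one by the catch at (366,219). Next I'll fit the stand pose.

```bash
cat >> h.py <<'E'
from scipy.optimize import least_squares
PL=np.array([[-95,-110,12],[135,-110,12],[135,150,12],[-95,150,12.]])
def S(p,P):
    P=np.atleast_2d(P).astype(float); c,s=np.cos(p[2]),np.sin(p[2])
    return np.c_[p[0]+c*P[:,0]-s*P[:,1],p[1]+s*P[:,0]+c*P[:,1],P[:,2]]
def FR(p,th,P): # frame coords (x,y,z from hinge) leaning th to -x
    P=np.atleast_2d(P).astype(float);c,s=np.cos(th),np.sin(th)
    return S(p,np.c_[c*P[:,0]-s*P[:,2],P[:,1],30+s*P[:,0]+c*P[:,2]])
def LEG(p,th,a,d=118):
    return FR(p,th,np.array([22,30,90])+d*np.array([np.sin(a)*.5,np.cos(a),-np.sin(a)*.866]))
E
python3 - <<'E'
from h import *
fs={};obs=[]
for c in("top","scene"):
    f=fs[c]=r.grab_frame(c); m=r.trace("stand",c)
    print(len(m),[ (x["score"],x["region"].sum()) for x in m])
    mm=m[0]["region"].astype(np.uint8)
    h=cv2.convexHull(np.vstack([q for q in cv2.findContours(mm,0,1)[0]]))
    box=cv2.approxPolyN(h,4) if hasattr(cv2,"approxPolyN") else cv2.boxPoints(cv2.minAreaRect(h))
    box=box.reshape(-1,2); print(c,box.tolist())
    w=np.array([onplane(f,b,12) for b in box]);print(np.round(w).tolist()); obs.append((f,h.reshape(-1,2),w))
# fit : hull area match via polygon masks distance: corners nearest
def res(p):
    e=[]
    for f,h,w in obs:
        q=proj(f,S(p,PL))
        poly=q.astype(np.float32).reshape(-1,1,2)
        e+= [cv2.pointPolygonTest(poly,(float(a),float(b)),True) for a,b in h]
    return np.array(e)
best=None
for yaw in(-.4,-.2,0,.2,.4):
    s=least_squares(res,[570,-56,yaw],loss="soft_l1",x_scale=[10,10,.1],diff_step=1e-3)
    if best is None or s.cost<best.cost:best=s
p=best.x;print(p,best.cost,len(best.fun)); np.save("p.npy",p)
for c,f in fs.items():
    k=4; im=cv2.resize(f["image"],None,fx=k,fy=k,interpolation=cv2.INTER_CUBIC)
    def L(P,col): cv2.polylines(im,[np.int32((proj(f,P)+.5)*k)],True,col,1)
    L(S(p,PL),(0,255,0)); L(FR(p,.44,[[6,-80,197],[6,80,197],[6,80,185],[6,-80,185]]),(255,255,0))
    L(np.vstack([LEG(p,.44,0,0),LEG(p,.44,0)]),(255,0,255))
    L(S(p,[[80+i,j,15.5+.23*j] for i,j in((-35,-50),(35,-50),(35,50),(-35,50))]),(0,255,255))
    L(S(p,[[58,45,28],[102,45,28],[102,64,28],[58,64,28]]),(0,0,255))
    u=proj(f,S(p,[[20,20,60]]))[0]*k; x,y=int(u[0]-300),int(u[1]-250)
    cv2.imwrite(f"pics/{c}1.png",im[y:y+500,x:x+600])
E
```

```text
1 [(0.55, np.int64(7547))]
top [[411, 210], [391, 294], [283, 267], [316, 187]]
[[664.0, -228.0, 12.0], [439.0, -167.0, 12.0], [513.0, 116.0, 12.0], [730.0, 27.0, 12.0]]
0 []Traceback (most recent call last):
  File "<stdin>", line 6, in <module>
IndexError: list index out of range
```

```bash
cat > fit.py <<'E'
from h import *
fs={};obs=[]
for c in("top","scene"):
    f=fs[c]=r.grab_frame(c); m=r.trace("stand",c)
    if not m: continue
    mm=cv2.morphologyEx(m[0]["region"].astype(np.uint8),cv2.MORPH_OPEN,np.ones((13,13)))
    h=cv2.convexHull(np.vstack(cv2.findContours(mm,0,1)[0])).reshape(-1,2); obs.append((f,h)); print(c,len(h))
man={"scene":[(1,(235,296)),(2,(326,328))],"top":[(1,(409,211)),(2,(317,189)),(0,(388,292))]}
def res(p):
    e=[]
    for f,h in obs:
        poly=proj(f,S(p,PL)).astype(np.float32).reshape(-1,1,2)
        e+=[cv2.pointPolygonTest(poly,(float(a),float(b)),True)*.5 for a,b in h]
    for c,l in man.items():
        q=proj(fs[c],S(p,PL)); e+=list(np.ravel([q[i]-u for i,u in l]))
    return np.array(e)
s=min((least_squares(res,[550,-60,y],loss="soft_l1",x_scale=[10,10,.1],diff_step=1e-3) for y in(-.4,-.2,0,.2,.4)),key=lambda s:s.cost)
p=s.x;print(p,s.cost,np.round(s.fun[-10:],1)); np.save("p.npy",p)
out=[]
for c,f in fs.items():
    k=4 if c=="scene" else 5; im=cv2.resize(f["image"],None,fx=k,fy=k,interpolation=cv2.INTER_CUBIC)
    def L(P,col): cv2.polylines(im,[np.int32((proj(f,P)+.5)*k)],True,col,1)
    L(S(p,PL),(0,255,0)); L(FR(p,.44,[[6,-80,197],[6,80,197],[6,80,185],[6,-80,185]]),(255,255,0))
    L(np.vstack([LEG(p,.44,0,0),LEG(p,.44,0)]),(255,0,255))
    L(S(p,[[80+i,j,23.5+.23*j] for i,j in((-35,-50),(35,-50),(35,50),(-35,50))]),(0,255,255))
    L(S(p,[[58,45,28],[102,45,28],[102,64,28],[58,64,28]]),(0,0,255))
    u=proj(f,S(p,[[10,20,60]]))[0]*k; x,y=int(u[0]-300),int(u[1]-300)
    out.append(im[y:y+600,x:x+600])
cv2.imwrite("pics/fit.png",cv2.resize(np.hstack(out),(800,400)))
for c in out: pass
cv2.imwrite("pics/fitA.png",out[0])
E
python3 fit.py
```

```text
top 18
scene 16
[ 5.59906685e+02 -8.22603676e+01 -2.64742976e-01] 147.8731674121887 [-1.6 -1.   0.8  2.4  0.3 -0.2 -1.2 -1.6  1.6  1.8]
```

View pics/fit.png

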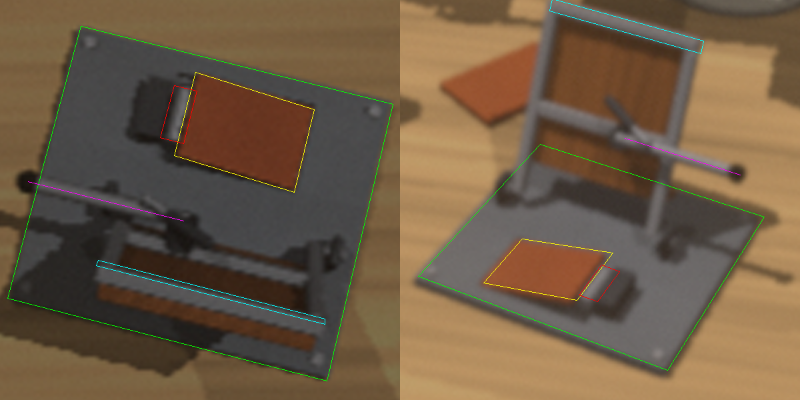

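The fitted model overlays the plate, tile, rail and rod well in both views. I'll align the tool with the stand's axes so that tool x = stand x, tool y = −stand y and tool z is down.

```bash
cat > st.py <<'E'
from h import *
import sys
p=np.load("p.npy"); o=r.get_obs(); T=rot(o["tcp_rot"]); x=np.array(o["eef_pos"])
Rs=R.from_euler("z",p[2])
s=Rs.inv().apply(x-[p[0],p[1],0])
want=Rs*R.from_euler("x",np.pi)
print("t",round(o["clock"],2),"stand xyz",np.round(s,1),"F stand",np.round(Rs.inv().apply(o["wrist_force"]),1),"rot err units",np.round(np.degrees((T.inv()*want).as_rotvec())/8,3),"q",np.round(o["q"],2))
if len(sys.argv)>3:
    d=np.array(sys.argv[1:4],float)-s
    print("mm",np.round(d,1),"tool units",np.round(T.inv().apply(Rs.apply(d))/40,3))
    print("after align units",np.round(d*[1,-1,-1]/40,3))
E
python3 st.py 80 22 290
python3 - <<'E'
from h import *
p=np.load("p.npy"); print(LEG(p,.44,0),S(p,[80,0,23]),FR(p,.44,[0,0,191]))
E
```

```text
t 1.7 stand xyz [-281.  -568.8  231.3] F stand [-0.8  0.4 -0.6] rot err units [-0.     0.     3.656] q [-1.54  0.16  1.6  -0.    1.39 -0.21]
mm [361.  590.8  58.7] tool units [15.091 -8.477 -1.467]
after align units [  9.025 -14.77   -1.468]
[[580.84463434  65.40570082 120.79831792]] [[ 637.11946815 -103.19326414   23.        ]] [[481.38665346 -60.97306715 202.80756768]]
```

Emit:
{"fn": "step_arm", "kwargs": {"twist": [[0,0,0.9],[0,0,0.9],[0,0,0.9],[0,0,0.96]], "translation": [[0,0,-0.5],[0,0,-0.5],[0,0,-0.5],[0,0,0]], "gripper": [-1,-1,-1,-1]}}

```text
clock: 2.1
eef_pos: [140.0, -559.3, 295.1]
tcp_rot: [0.003, 0.991, -0.135, 0.001]
wrist_force: [0.5, -1.3, -0.8]
opening: 0.328
```

```bash
python3 st.py 80 22 290
```

```text
t 2.1 stand xyz [-280.5 -570.3  295.1] F stand [ 0.9 -1.2 -0.8] rot err units [ 0.043 -0.013 -0.041] q [-1.54  0.12  1.51 -0.    1.5   0.31]
mm [360.5 592.3  -5.1] tool units [  8.926 -14.86    0.055]
after align units [  9.012 -14.807   0.127]
```

Emit:
{"fn": "step_arm", "kwargs": {"twist": [[0,0,0],[0,0,0],[0,0,0],[0,0,0],[0,0,0],[0,0,0],[0,0,0],[0,0,0],[0,0,0],[0,0,0]], "translation": [[0.6,-0.9,0],[0.6,-0.9,0],[0.6,-0.9,0],[0.6,-0.9,0],[0.6,-0.9,0],[0.6,-0.9,0],[0.6,-0.9,0],[0.6,-0.9,0],[0.6,-0.9,0],[0.6,-0.9,0]], "gripper": [-1,-1,-1,-1,-1,-1,-1,-1,-1,-1]}}

```text
clock: 3.1
eef_pos: [467.1, -271.8, 291.5]
tcp_rot: [0.0, 0.991, -0.132, 0.0]
wrist_force: [0.9, 0.3, -0.5]
opening: -0.003
```

```bash
python3 st.py 80 22 290
```

```text
t 3.1 stand xyz [ -40.  -207.3  291.5] F stand [ 0.8  0.6 -0.5] rot err units [ 0.002 -0.003 -0.003] q [-0.75  0.03  1.61 -0.    1.5   1.09]
mm [120.  229.3  -1.5] tool units [ 2.998 -5.733  0.037]
after align units [ 3.    -5.731  0.037]
```

Emit:
{"fn": "step_arm", "kwargs": {"twist": [[0,0,0],[0,0,0],[0,0,0],[0,0,0],[0,0,0],[0,0,0],[0,0,0],[0,0,0]], "translation": [[0.43,-0.82,0],[0.43,-0.82,0],[0.43,-0.82,0],[0.43,-0.82,0],[0.43,-0.82,0],[0.43,-0.82,0],[0.42,-0.81,0],[0,0,0]], "gripper": [-1,-1,-1,-1,-1,-1,-1,-1]}}

```text
clock: 3.9
eef_pos: [643.6, -79.9, 290.6]
tcp_rot: [-0.001, 0.992, -0.13, 0.0]
wrist_force: [1.0, -0.3, 0.2]
opening: 0.002
```

```bash
python3 st.py 80 22 60
python3 - <<'E'
from h import *
f=r.grab_frame("wrist"); cv2.imwrite("pics/w1.png",f["image"]); f=r.grab_frame("scene"); cv2.imwrite("pics/s2.png",cv2.resize(f["image"][80:380,100:500],(800,600)))
p=np.load("p.npy"); print([np.round(S([0,0,0],R.from_euler("z",-p[2]).apply(np.array(d["centre"])-[p[0],p[1],0]))).tolist() for c in("scene","wrist") for d in r.boxes_of("tile_mid",c)])
E
```

```text
t 3.9 stand xyz [ 80.1  24.2 290.6] F stand [ 1.  -0.1  0.2] rot err units [-0.011  0.001  0.028] q [-0.31  0.32  1.29  0.    1.53  1.52]
mm [-1.000e-01 -2.200e+00 -2.306e+02] tool units [-2.000e-03  6.400e-02  5.766e+00]
after align units [-3.000e-03  5.500e-02  5.766e+00]
[[[-169.0, -206.0, 14.0]], [[80.0, 2.0, 29.0]], [[156.0, 321.0, 13.0]], [[88.0, 3.0, 20.0]], [[-149.0, -211.0, 10.0]], [[151.0, 316.0, 12.0]]]
```

View pics/w1.png

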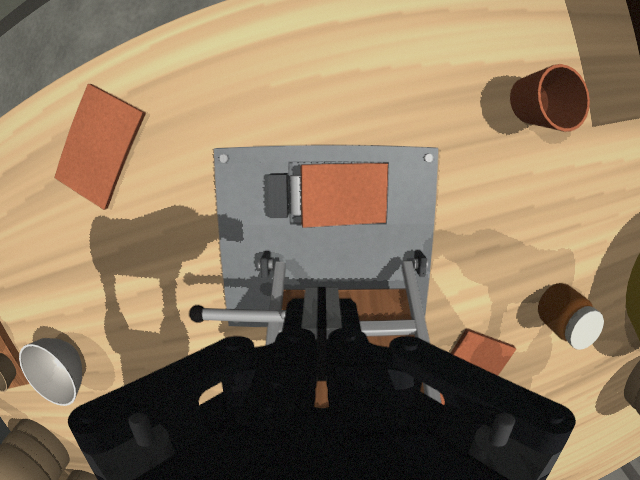

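The wrist view shows the tile at (345,195), with the catch to its left at (295,195), and the gripper above as planned. I'll descend now.

Emit:
{"fn": "step_arm", "kwargs": {"twist": [[0,0,0],[0,0,0],[0,0,0],[0,0,0],[0,0,0],[0,0,0],[0,0,0],[0,0,0],[0,0,0]], "translation": [[0,0,0.8],[0,0,0.8],[0,0,0.8],[0,0,0.8],[0,0,0.8],[0,0,0.8],[0,0,0.6],[0,0,0.5],[0,0,0]], "gripper": [-1,-1,-1,-1,-1,-1,-1,-1,-1]}}

```text
clock: 5.0
eef_pos: [638.6, -83.9, 52.0]
tcp_rot: [-0.001, 0.991, -0.133, -0.003]
wrist_force: [-1.2, 0.1, -0.2]
opening: 0.002
```

```bash
python3 st.py 80 23 30
```

```text
t 5.0 stand xyz [76.4 19.  52. ] F stand [-1.2 -0.2 -0.2] rot err units [-0.001  0.048 -0.016] q [-0.32  0.52  1.51 -0.    1.11  1.52]
mm [  3.6   4.  -22. ] tool units [ 0.094 -0.099  0.549]
after align units [ 0.09  -0.099  0.55 ]
```

Emit:
{"fn": "step_arm", "kwargs": {"twist": [[0,0,0],[0,0,0],[0,0,0],[0,0,0],[0,0,0],[0,0,0]], "translation": [[0.09,-0.1,0.1],[0,0,0.15],[0,0,0.15],[0,0,0.15],[0,0,0.1],[0,0,0]], "gripper": [-1,-1,-1,-1,-1,-1]}}

```text
clock: 5.6
eef_pos: [646.5, -80.7, 29.4]
tcp_rot: [0.0, 0.991, -0.132, 0.0]
wrist_force: [-0.3, -0.3, 1.6]
opening: -0.002
```

```bash
python3 st.py 80 23 12
```

```text
t 5.6 stand xyz [83.2 24.2 29.4] F stand [-0.3 -0.4  1.6] rot err units [ 0.    -0.003 -0.003] q [-0.31  0.56  1.5  -0.    1.07  1.53]
mm [ -3.2  -1.2 -17.4] tool units [-0.079  0.03   0.434]
after align units [-0.079  0.03   0.434]
```

Emit:
{"fn": "step_arm", "kwargs": {"twist": [[0,0,0],[0,0,0],[0,0,0],[0,0,0],[0,0,0],[0,0,0]], "translation": [[0,0,0.1],[0,0,0.1],[0,0,0.1],[0,0,0.07],[0,0,0.05],[0,0,0]], "gripper": [-1,-1,-1,-1,-1,-1]}}

```text
clock: 6.2
eef_pos: [646.1, -80.6, 12.3]
tcp_rot: [0.0, 0.991, -0.132, -0.0]
wrist_force: [0.7, 0.4, 0.1]
opening: 0.001
```

```bash
python3 st.py 80 23 12
```

```text
t 6.2 stand xyz [82.8 24.1 12.3] F stand [0.5 0.6 0.1] rot err units [ 0.001  0.003 -0.004] q [-0.31  0.59  1.5  -0.    1.05  1.53]
mm [-2.8 -1.1 -0.3] tool units [-0.069  0.028  0.006]
after align units [-0.069  0.028  0.006]
```

Emit:
{"fn": "step_arm", "kwargs": {"twist": [[0,0,0],[0,0,0],[0,0,0]], "translation": [[0,0,0.03],[0,0,0.02],[0,0,0]], "gripper": [-1,-1,-1]}}

```text
clock: 6.5
eef_pos: [646.3, -80.7, 12.0]
tcp_rot: [0.0, 0.991, -0.132, -0.0]
wrist_force: [-5.4, 0.8, 11.2]
opening: -0.001
```

```bash
python3 st.py 80 23 60;python3 - <<'E'
from h import *
f=r.grab_frame("scene"); cv2.imwrite("pics/s3.png",cv2.resize(f["image"][180:340,220:400],(720,640),interpolation=2)[:600])
E
```

```text
t 6.5 stand xyz [83.  24.1 12. ] F stand [-5.4 -0.7 11.2] rot err units [ 0.002  0.005 -0.002] q [-0.31  0.59  1.5  -0.    1.05  1.53]
mm [-3.  -1.1 48. ] tool units [-0.075  0.029 -1.199]
after align units [-0.074  0.029 -1.199]
```

View pics/s3.png

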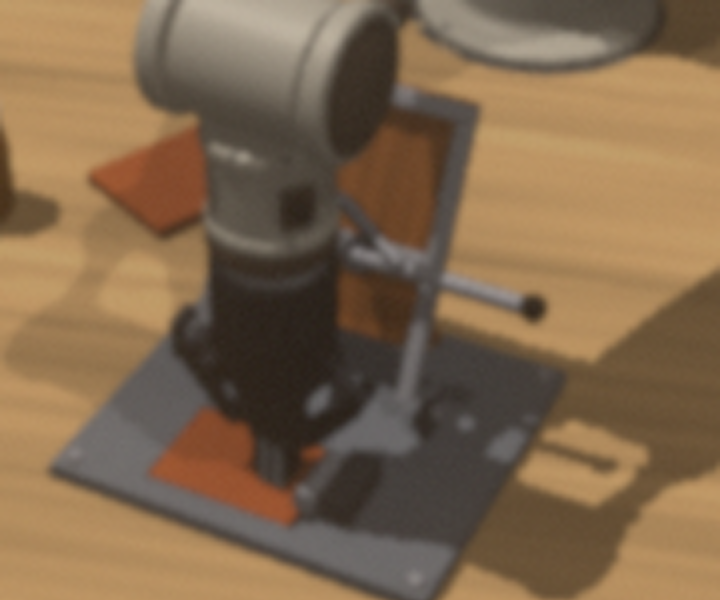

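The tile reads 11 N at z = 12, so it's seated level with the bar over its edge. Next is the kickstand: I'll plan the sweep and retract.

Emit:
{"fn": "step_arm", "kwargs": {"twist": [[0,0,0],[0,0,0],[0,0,0],[0,0,0],[0,0,0],[0,0,0]], "translation": [[0,0,-0.8],[0,0,-1],[0,0,-1],[0,0,-1],[0,0,-1],[0,0,-0.8]], "gripper": [-1,-1,-1,-1,-1,-1]}}

```text
clock: 7.15
eef_pos: [646.8, -80.8, 237.3]
tcp_rot: [0.0, 0.991, -0.132, 0.001]
wrist_force: [0.7, -0.5, 0.9]
opening: 0.001
```

```bash
python3 st.py -52 138 232
python3 - <<'E'
from h import *
f=r.grab_frame("wrist"); cv2.imwrite("pics/w2.png",f["image"][100:400,120:520])
for a in np.arange(0,1.5,.15):
    d=np.array([.819*np.sin(a),np.cos(a)]); n=np.array([np.cos(a),-.819*np.sin(a)]);n/=np.linalg.norm(n)
    print(round(a,2),np.round(np.r_[np.array([-18,30])+102*d-20*n,121-102*.574*np.sin(a)-22]))
E
```

```text
t 7.15 stand xyz [ 83.4  24.2 237.3] F stand [ 0.8 -0.3  0.9] rot err units [ 0.001 -0.019 -0.004] q [-0.31  0.35  1.36 -0.    1.43  1.53]
mm [-135.4  113.8   -5.3] tool units [-3.387 -2.844  0.123]
after align units [-3.386 -2.846  0.132]
0.0 [-38. 132.  99.]
0.15 [-25. 133.  90.]
0.3 [-13. 132.  82.]
0.45 [ -0. 129.  74.]
0.6 [ 12. 124.  66.]
0.75 [ 23. 117.  59.]
0.9 [ 34. 108.  53.]
1.05 [43. 97. 48.]
1.2 [51. 85. 44.]
1.35 [58. 72. 42.]
```

View pics/w2.png

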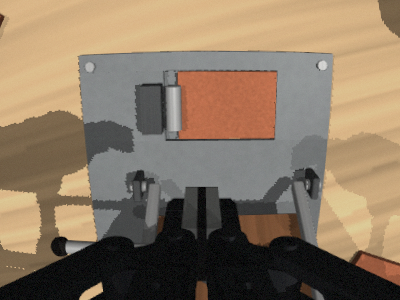

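The wrist view shows the bar at (173,110) lying over the tile's edge, with the tile flat. I'll move to the −x side of the rod's tip.

Emit:
{"fn": "step_arm", "kwargs": {"twist": [[0,0,0],[0,0,0],[0,0,0],[0,0,0],[0,0,0],[0,0,0],[0,0,0],[0,0,0]], "translation": [[0,-0.95,0],[0,-0.95,0],[-0.4,-0.95,0],[-0.9,0,0],[-0.9,0,0],[-0.9,0,0],[-0.3,0,0],[0,0,0]], "gripper": [-1,-1,-1,-1,-1,-1,-1,-1]}}

```text
clock: 8.0
eef_pos: [543.6, 65.7, 234.3]
tcp_rot: [-0.0, 0.991, -0.132, -0.0]
wrist_force: [0.2, 0.8, 0.6]
opening: -0.002
```

```bash
python3 st.py -52 138 97
```

```text
t 8.0 stand xyz [-54.4 138.5 234.3] F stand [-0.   0.9  0.6] rot err units [0.    0.003 0.003] q [-0.1   0.09  1.67  0.    1.39  1.73]
mm [   2.4   -0.5 -137.3] tool units [0.062 0.014 3.431]
after align units [0.061 0.014 3.431]
```

Emit:
{"fn": "step_arm", "kwargs": {"twist": [[0,0,0],[0,0,0],[0,0,0],[0,0,0],[0,0,0]], "translation": [[0,0,0.8],[0,0,0.8],[0,0,0.9],[0,0,0.9],[0,0,0]], "gripper": [-1,-1,-1,-1,-1]}}

```text
clock: 8.5
eef_pos: [543.5, 65.5, 93.6]
tcp_rot: [-0.001, 0.991, -0.133, -0.003]
wrist_force: [-0.4, 4.0, -1.3]
opening: 0.001
```

```bash
python3 st.py -38 132 97
```

```text
t 8.5 stand xyz [-54.5 138.3  93.6] F stand [-1.4  3.8 -1.3] rot err units [-0.003  0.041 -0.008] q [-0.1   0.24  1.79  0.    1.12  1.73]
mm [16.5 -6.3  3.4] tool units [ 0.413  0.157 -0.086]
after align units [ 0.413  0.157 -0.084]
```

Emit:
{"fn": "step_arm", "kwargs": {"twist": [[0,0,0],[0,0,0]], "translation": [[0,-0.1,0],[0,0,0]], "gripper": [-1,-1]}}

```text
clock: 8.7
eef_pos: [547.1, 68.9, 99.0]
tcp_rot: [0.0, 0.991, -0.132, 0.001]
wrist_force: [-0.9, -0.0, -0.1]
opening: -0.006
```

```bash
python3 st.py -38 140 97
python3 - <<'E'
from h import *
f=r.grab_frame("scene"); cv2.imwrite("pics/s4.png",cv2.resize(f["image"][160:340,220:400],(720,720),interpolation=2)[:600])
E
```

```text
t 8.7 stand xyz [-51.9 142.6  99. ] F stand [-0.9 -0.2 -0.1] rot err units [-0.    -0.009 -0.002] q [-0.09  0.24  1.78 -0.    1.12  1.74]
mm [13.9 -2.6 -2. ] tool units [0.348 0.064 0.051]
after align units [0.348 0.064 0.051]
```

View pics/s4.png

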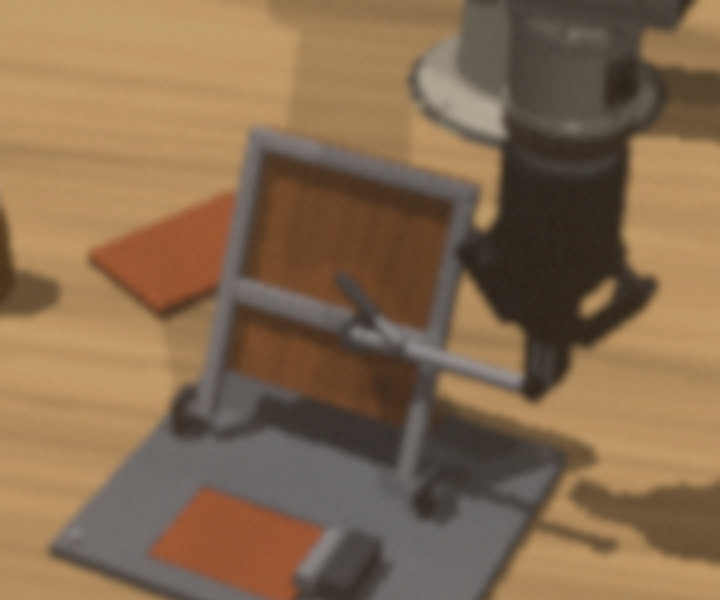

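The gripper knuckle was just touching the +y post, and the force is gone after shifting 4 mm to +y. The fingers are behind the ball at (535,380), so I'll sweep.

Emit:
{"fn": "step_arm", "kwargs": {"twist": [[0,0,0],[0,0,0],[0,0,0],[0,0,0],[0,0,0],[0,0,0]], "translation": [[0.35,0.05,0],[0.34,0.02,0.12],[0.34,0.02,0.12],[0.32,0.11,0.21],[0.32,0.11,0.21],[0,0,0]], "gripper": [-1,-1,-1,-1,-1,-1]}}

```text
clock: 9.35
eef_pos: [608.0, 38.5, 71.9]
tcp_rot: [0.0, 0.991, -0.133, 0.0]
wrist_force: [-1.5, 0.7, 0.6]
opening: 0.0
```

```bash
python3 st.py 37 111.5 58
```

```text
t 9.35 stand xyz [ 14.8 129.1  71.9] F stand [-1.6  0.2  0.6] rot err units [ 0.002 -0.002 -0.011] q [-0.13  0.41  1.62 -0.    1.11  1.7 ]
mm [ 22.2 -17.6 -13.9] tool units [0.555 0.44  0.348]
after align units [0.555 0.441 0.347]
```

Emit:
{"fn": "step_arm", "kwargs": {"twist": [[0,0,0],[0,0,0],[0,0,0],[0,0,0],[0,0,0],[0,0,0]], "translation": [[0.28,0.22,0.17],[0.28,0.22,0.17],[0.24,0.3,0.12],[0.24,0.31,0.1],[0,0,0],[0,0,0]], "gripper": [-1,-1,-1,-1,-1,-1]}}

```text
clock: 9.95
eef_pos: [636.4, -12.5, 49.7]
tcp_rot: [-0.0, 0.991, -0.133, -0.0]
wrist_force: [-0.3, -0.6, 0.3]
opening: 0.003
```

```bash
python3 st.py 56 87 49;python3 - <<'E'
from h import *
f=r.grab_frame("scene"); cv2.imwrite("pics/s5.png",cv2.resize(f["image"][160:340,220:400],(720,720),interpolation=2)[:600])
E
```

```text
t 9.95 stand xyz [55.6 87.3 49.7] F stand [-0.2 -0.7  0.3] rot err units [-0.002  0.001 -0.012] q [-0.21  0.5   1.54  0.    1.09  1.63]
mm [ 0.4 -0.3 -0.7] tool units [0.011 0.008 0.017]
after align units [0.011 0.008 0.017]
```

View pics/s5.png

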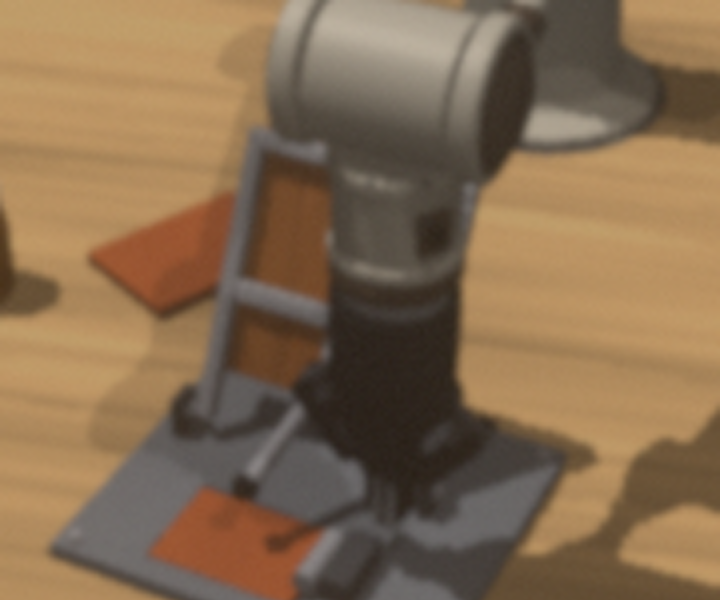

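Emit:
{"fn": "step_arm", "kwargs": {"twist": [[0,0,0],[0,0,0],[0,0,0],[0,0,0],[0,0,0],[0,0,0],[0,0,0],[0,0,0]], "translation": [[0,-0.4,-0.4],[0,0,-1],[0,0,-1],[0,0,-1],[0,0,-1],[0,0,-1],[0,0,-1],[0,0,0]], "gripper": [-1,-1,-1,-1,-1,-1,-1,-1]}}

```text
clock: 10.8
eef_pos: [643.1, 3.9, 314.2]
tcp_rot: [0.0, 0.991, -0.132, 0.007]
wrist_force: [-0.5, 0.2, 0.2]
opening: 0.001
```

```bash
python3 st.py -150 0 300;python3 - <<'E'
from h import *
p=np.load("p.npy")
f=r.grab_frame("scene")
print("pred ball",{a:np.round(proj(f,LEG(p,.44,a))[0],1).tolist() for a in(1.57,1.7,1.83)})
k=4;im=cv2.resize(f["image"],None,fx=k,fy=k,interpolation=2)
cv2.circle(im,tuple(int(v) for v in (proj(f,LEG(p,.44,1.83))[0]+.5)*k),14,(0,255,0),1)
cv2.imwrite("pics/s6.png",im[680:1280,880:1600])
m=r.trace("leg_tip","scene"); 
for d in m: ys,xs=np.nonzero(d["region"]); print(d["score"],xs.min(),xs.max(),ys.min(),ys.max())
E
```

```text
t 10.8 stand xyz [ 57.8 104.9 314.2] F stand [-0.5  0.   0.2] rot err units [-0.01  -0.097  0.005] q [-0.18  0.29  1.29  0.    1.56  1.65]
mm [-207.8 -104.9  -14.2] tool units [-5.2    2.619  0.282]
after align units [-5.194  2.622  0.356]
pred ball {1.57: [292.8, 286.6], 1.7: [287.5, 284.3], 1.83: [282.7, 281.3]}
0.78 279 313 239 282
0.58 269 339 191 284
```

View pics/s6.png

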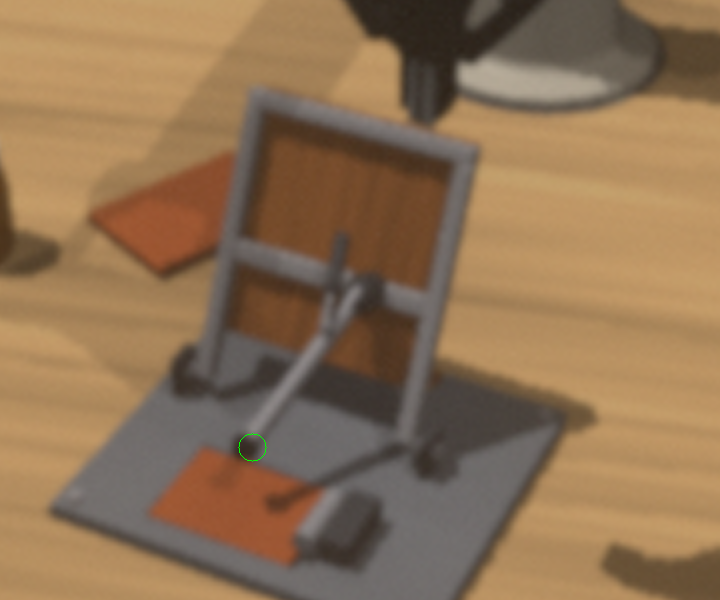

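The ball at (248,446) matches the prediction for 1.83 rad, so the kickstand is at its stop. Next I'll go over the frame to the board side.

Emit:
{"fn": "step_arm", "kwargs": {"twist": [[0,0,0],[0,0,0],[0,0,0],[0,0,0],[0,0,0],[0,0,0],[0,0,0],[0,0,0]], "translation": [[-0.74,0.37,0.05],[-0.74,0.37,0.05],[-0.74,0.37,0.05],[-0.74,0.37,0.05],[-0.74,0.37,0.05],[-0.74,0.37,0.05],[-0.76,0.38,0.05],[0,0,0]], "gripper": [-1,-1,-1,-1,-1,-1,-1,-1]}}

```text
clock: 11.7
eef_pos: [408.8, -41.8, 289.0]
tcp_rot: [-0.0, 0.991, -0.133, -0.002]
wrist_force: [1.8, 0.5, 0.5]
opening: 0.001
```

```bash
python3 st.py -150 0 180
```

```text
t 11.7 stand xyz [-156.4   -0.4  289. ] F stand [1.6 0.9 0.5] rot err units [-0.001  0.036 -0.011] q [-0.4  -0.32  1.93 -0.    1.53  1.44]
mm [   6.4    0.4 -109. ] tool units [ 0.174 -0.011  2.723]
after align units [ 0.16  -0.011  2.724]
```

Emit:
{"fn": "step_arm", "kwargs": {"twist": [[0,0,0],[0,0,0],[0,0,0],[0,0,0],[0,0,0],[0,0,0]], "translation": [[0,0,0.9],[0,0,0.9],[0,0,0.9],[0.4,0,0],[0.3,0,0],[0,0,0]], "gripper": [-1,-1,-1,-1,-1,-1]}}

```text
clock: 12.3
eef_pos: [439.7, -49.3, 182.1]
tcp_rot: [-0.0, 0.991, -0.132, -0.001]
wrist_force: [-0.1, -0.6, 0.4]
opening: -0.001
```

```bash
python3 st.py -29 0 190
```

```text
t 12.3 stand xyz [-124.7    0.3  182.1] F stand [ 0.  -0.6  0.4] rot err units [-0.004  0.019 -0.001] q [-0.39 -0.15  2.01  0.    1.29  1.45]
mm [95.7 -0.3  7.9] tool units [ 2.391  0.008 -0.203]
after align units [ 2.392  0.008 -0.197]
```

Emit:
{"fn": "step_arm", "kwargs": {"twist": [[0,0,0],[0,0,0],[0,0,0],[0,0,0],[0,0,0],[0,0,0]], "translation": [[0.2,0,0],[0.2,0,0],[0.2,0,0],[0.2,0,-0.04],[0.2,0,-0.04],[0,0,0]], "gripper": [-1,-1,-1,-1,-1,-1]}}

```text
clock: 12.9
eef_pos: [479.2, -60.5, 187.2]
tcp_rot: [0.0, 0.991, -0.132, 0.001]
wrist_force: [-1.8, 1.0, 0.3]
opening: -0.004
```

```bash
python3 st.py -30 0 190
```

```text
t 12.9 stand xyz [-8.360e+01 -1.000e-01  1.872e+02] F stand [-2.   0.5  0.3] rot err units [-0.    -0.008 -0.004] q [-0.38 -0.05  1.9   0.    1.29  1.46]
mm [53.6  0.1  2.8] tool units [ 1.339 -0.004 -0.069]
after align units [ 1.339 -0.003 -0.07 ]
```

Emit:
{"fn": "step_arm", "kwargs": {"twist": [[0,0,0],[0,0,0],[0,0,0],[0,0,0],[0,0,0],[0,0,0],[0,0,0]], "translation": [[0.2,0,-0.04],[0.2,0,-0.04],[0.2,0,0],[0.2,0,0],[0.1,0,0],[0.08,0,0],[0,0,0]], "gripper": [-1,-1,-1,-1,-1,-1,-1]}}

```text
clock: 13.6
eef_pos: [516.2, -70.5, 189.8]
tcp_rot: [-0.0, 0.991, -0.132, -0.0]
wrist_force: [-1.2, 0.1, 0.6]
opening: 0.004
```

```bash
python3 st.py -30 0 190
```

```text
t 13.6 stand xyz [-4.530e+01 -1.000e-01  1.898e+02] F stand [-1.1 -0.2  0.6] rot err units [-0.     0.002 -0.003] q [-0.37  0.05  1.79 -0.    1.29  1.47]
mm [15.3  0.1  0.2] tool units [ 0.382 -0.003 -0.004]
after align units [ 0.382 -0.003 -0.004]
```

Now small steps until the kickstand bears.

Emit:
{"fn": "step_arm", "kwargs": {"twist": [[0,0,0],[0,0,0],[0,0,0],[0,0,0],[0,0,0],[0,0,0]], "translation": [[0.06,0,0],[0.06,0,0],[0.06,0,0],[0.05,0,0],[0,0,0],[0,0,0]], "gripper": [-1,-1,-1,-1,-1,-1]}}

```text
clock: 14.2
eef_pos: [524.9, -72.9, 190.1]
tcp_rot: [-0.0, 0.991, -0.132, -0.0]
wrist_force: [-2.5, -0.3, 1.6]
opening: 0.0
```

```bash
python3 st.py -30 0 190
```

```text
t 14.2 stand xyz [-3.630e+01 -1.000e-01  1.901e+02] F stand [-2.3 -0.9  1.6] rot err units [-0.     0.    -0.004] q [-0.37  0.08  1.77  0.    1.3   1.47]
mm [ 6.3  0.1 -0.1] tool units [ 0.157 -0.002  0.002]
after align units [ 0.157 -0.002  0.002]
```

Emit:
{"fn": "step_arm", "kwargs": {"twist": [[0,0,0],[0,0,0],[0,0,0],[0,0,0]], "translation": [[0.03,0,0],[0.03,0,0],[0,0,0],[0,0,0]], "gripper": [-1,-1,-1,-1]}}

```text
clock: 14.6
eef_pos: [527.2, -73.5, 190.1]
tcp_rot: [-0.0, 0.991, -0.132, -0.0]
wrist_force: [-0.8, 0.5, 1.1]
opening: 0.0
```

```bash
python3 st.py -30 0 190
```

```text
t 14.6 stand xyz [-3.390e+01 -1.000e-01  1.901e+02] F stand [-0.9  0.3  1.1] rot err units [-0.     0.    -0.003] q [-0.37  0.08  1.76  0.    1.3   1.47]
mm [ 3.9  0.1 -0.1] tool units [ 0.097 -0.003  0.002]
after align units [ 0.097 -0.002  0.002]
```

Emit:
{"fn": "step_arm", "kwargs": {"twist": [[0,0,0],[0,0,0],[0,0,0],[0,0,0]], "translation": [[0.03,0,0],[0.03,0,0],[0,0,0],[0,0,0]], "gripper": [-1,-1,-1,-1]}}

```text
clock: 15.0
eef_pos: [529.5, -74.1, 190.1]
tcp_rot: [-0.0, 0.991, -0.132, 0.0]
wrist_force: [-1.8, 0.9, 1.9]
opening: 0.003
```

```bash
python3 st.py -30 0 190
```

```text
t 15.0 stand xyz [-3.150e+01 -1.000e-01  1.901e+02] F stand [-2.   0.4  1.9] rot err units [-0.    -0.    -0.003] q [-0.37  0.09  1.76  0.    1.3   1.47]
mm [ 1.5  0.1 -0.1] tool units [ 0.036 -0.003  0.003]
after align units [ 0.036 -0.003  0.003]
```

Emit:
{"fn": "step_arm", "kwargs": {"twist": [[0,0,0],[0,0,0],[0,0,0],[0,0,0]], "translation": [[0.03,0,0],[0.03,0,0],[0,0,0],[0,0,0]], "gripper": [-1,-1,-1,-1]}}

```text
clock: 15.4
eef_pos: [531.8, -74.8, 190.1]
tcp_rot: [-0.0, 0.991, -0.132, -0.0]
wrist_force: [-1.7, 0.8, 1.8]
opening: 0.002
```

```bash
python3 st.py -30 0 190
python3 - <<'E'
from h import *
p=np.load("p.npy")
f=r.grab_frame("scene");k=4;im=cv2.resize(f["image"],None,fx=k,fy=k,interpolation=2)
def L(P,col): cv2.polylines(im,[np.int32((proj(f,P)+.5)*k)],True,col,1)
L(FR(p,0,[[6,-80,197],[6,80,197],[6,80,185],[6,-80,185]]),(255,255,0))
cv2.circle(im,tuple(int(v) for v in (proj(f,LEG(p,0,1.83))[0]+.5)*k),14,(0,255,0),1)
cv2.imwrite("pics/s7.png",im[680:1280,880:1600])
E
```

```text
t 15.4 stand xyz [-2.910e+01 -1.000e-01  1.901e+02] F stand [-1.9  0.3  1.8] rot err units [-0.     0.    -0.003] q [-0.36  0.1   1.75  0.    1.3   1.47]
mm [-0.9  0.1 -0.1] tool units [-0.024 -0.002  0.003]
after align units [-0.024 -0.002  0.003]
```

View pics/s7.png

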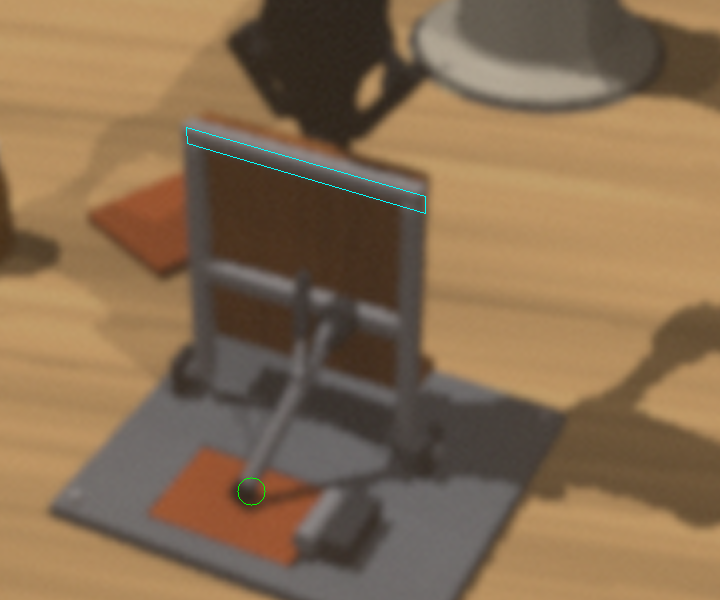

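The frame is almost upright: the ball is at the predicted spot on the tile (250,491), and the rail is a few pixels short. I'll press on gently.

Emit:
{"fn": "step_arm", "kwargs": {"twist": [[0,0,0],[0,0,0],[0,0,0],[0,0,0]], "translation": [[0.03,0,0],[0.03,0,0],[0,0,0],[0,0,0]], "gripper": [-1,-1,-1,-1]}}

```text
clock: 15.85
eef_pos: [534.0, -75.3, 190.1]
tcp_rot: [-0.0, 0.991, -0.132, -0.0]
wrist_force: [-2.3, 1.3, 1.9]
opening: 0.0
```

```bash
python3 st.py -30 0 190
```

```text
t 15.85 stand xyz [-2.680e+01 -1.000e-01  1.901e+02] F stand [-2.5  0.7  1.9] rot err units [-0.     0.003 -0.003] q [-0.36  0.1   1.74 -0.    1.3   1.47]
mm [-3.2  0.1 -0.1] tool units [-0.08  -0.002  0.002]
after align units [-0.08  -0.002  0.002]
```

Emit:
{"fn": "step_arm", "kwargs": {"twist": [[0,0,0],[0,0,0],[0,0,0]], "translation": [[0.03,0,0],[0.02,0,0],[0,0,0]], "gripper": [-1,-1,-1]}}

```text
clock: 16.15
eef_pos: [535.0, -75.6, 190.2]
tcp_rot: [-0.0, 0.991, -0.132, -0.002]
wrist_force: [-7.9, 2.3, 6.3]
opening: 0.004
```

```bash
python3 st.py -30 0 190
```

```text
t 16.15 stand xyz [-2.580e+01 -1.000e-01  1.902e+02] F stand [-8.2  0.2  6.3] rot err units [ 0.001  0.023 -0.002] q [-0.36  0.11  1.74 -0.    1.3   1.47]
mm [-4.2  0.1 -0.2] tool units [-0.105 -0.002  0.006]
after align units [-0.105 -0.002  0.006]
```

Emit:
{"fn": "step_arm", "kwargs": {"twist": [[0,0,0],[0,0,0],[0,0,0],[0,0,0],[0,0,0]], "translation": [[0,0,0],[0,0,0],[0,0,0],[0,0,0],[0,0,0]], "gripper": [-1,-1,-1,-1,-1]}}

```text
clock: 16.65
eef_pos: [534.9, -75.6, 190.2]
tcp_rot: [-0.0, 0.991, -0.132, -0.002]
wrist_force: [-7.2, 2.3, 5.5]
opening: 0.001
```

```bash
python3 st.py -30 0 190
python3 - <<'E'
from h import *
p=np.load("p.npy")
f=r.grab_frame("scene");k=4;im=cv2.resize(f["image"],None,fx=k,fy=k,interpolation=2)
def L(P,col): cv2.polylines(im,[np.int32((proj(f,P)+.5)*k)],True,col,1)
L(FR(p,0,[[6,-80,197],[6,80,197],[6,80,185],[6,-80,185]]),(255,255,0))
cv2.imwrite("pics/s8.png",im[680:1280,880:1600])
E
python3 st.py
```

```text
t 16.65 stand xyz [-2.580e+01 -1.000e-01  1.902e+02] F stand [-7.6  0.3  5.5] rot err units [ 0.001  0.022 -0.002] q [-0.36  0.11  1.74 -0.    1.3   1.47]
mm [-4.2  0.1 -0.2] tool units [-0.104 -0.002  0.005]
after align units [-0.104 -0.002  0.005]
t 16.7 stand xyz [-2.590e+01 -1.000e-01  1.902e+02] F stand [-7.8 -0.3  6. ] rot err units [ 0.001  0.023 -0.002] q [-0.36  0.11  1.74 -0.    1.3   1.47]
```

View pics/s8.png

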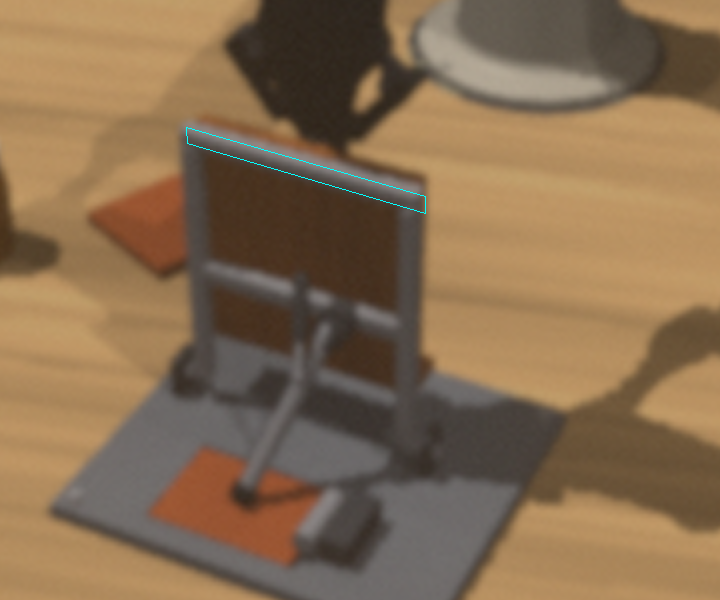

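The foot rests on the tile at (243,492), the frame matches the upright outline, and the press is steady at about 7.7 N. I'll hand in.

```bash
python3 -c "
from bench import r
print(r.job_done())"; python3 st.py
```

```text
the job is handed in; nothing more can be done
None
the job is handed in; nothing more can be done
```

The frame is standing with its kickstand foot on the tile. I handed the job in at about 16.7 s, with the closed fingers still pressing on the board. No verdict is reported back.

- **Tile:** I pressed it down with the fingers shut. It bore 11 N at 12 mm, which is flush with the plate, and the picture showed the catch bar back over its edge.
- **Kickstand:** I swung it over centre, and its spring took it on to the stop. The ball foot sat within about 1 to 3 pixels of where the model puts it at 1.83 rad.
- **Frame:** I pushed it up from the board side until the force jumped from about 2.5 N to 8 N, when the foot took the load. It then held steady at about 7.7 N for the half second I checked.

Some checks were less clean:

- **Knuckle contact:** while I lowered the gripper beside the kickstand, a knuckle seems to have brushed the frame's post at about 4 N. I moved 4 mm away and the force went.
- **Uprightness:** in the last picture the rail is within a few pixels of the upright outline. That agrees with upright but cannot confirm the 0.02 rad limit.
- **Upward force:** besides the push, the fingers feel about 6 N upwards, probably friction against the board.
- **Bowl, cup and jar:** I kept clear of them but did not check them again at the end.

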